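Lock the filter housing's cover with its quarter-turn stud

TASK

Take the red-winged quarter-turn stud out of its wooden rack and put it into the keyed steel receptacle on top of the green filter housing. Push it down against its spring and turn it clockwise about a quarter turn until it springs into its locked detent, at the red marks, then let go. Feel your way: never push or twist it against the receptacle with more than 22 N, and leave everything else on the bench where it is.

Things in the scene. Friction and masses are not known exactly. Their poses are not given: they have to be found in the camera images.
- stud_mid (a point): The loose quarter-turn stud: T-shaped, 88 mm tall, 0.13 to 0.22 kg. This point is on its axis, half-way up, 44 mm above its tip and 6 mm below the underside of its steel flange (44 mm across, 4 mm thick). z up the stud; x along its red wing and its cross-pin; a half turn about z makes no difference. At the start it hangs upright by its flange in the rack's hole.
- stud_wing (a point): The centre of the stud's red wing, 27 mm above stud_mid: the place to pinch from above, across y. The wing is 46 mm long (x), 12 mm thick (y), 34 mm high (from 10 to 44 mm above stud_mid).
- stud_pin (a point): The centre of the stud's cross-pin, 22 mm below stud_mid and 22 mm above the tip. The pin is 7 mm thick, round below and flat on top, 30 mm from end to end along x, through a steel shank 16 mm thick with a round nose.
- rack: The wooden parking block, 90 x 90 x 60 mm, fixed to the bench, with a 35 mm hole through its middle, in which the stud hangs at the start with its flange on the top face. The origin is the centre of its underside, z up. To take the stud out, lift it 50 mm or more.
- housing: The green filter housing, a fixed box 160 mm along x, 170 mm along y, 90 mm high with a grey cover; origin at the centre of its underside, z up. A square steel receptacle, 44 mm wide, sits in a 68 mm opening of the cover. It floats: its top is 1 to 19 mm above the cover, and it sits up to 2 mm off the middle in x and y. This cannot be read, only felt. It slides sideways under 1 to 3 N but keeps its height.
- mouth (a point): The middle of the cover's opening, level with the cover's upper face; x, y, z as housing. The receptacle's top has a 19 mm hole for the shank with a keyway for the pin, 10 mm wide, 34 mm long along this x (white marks). With the pin 16.5 mm below the receptacle's top the nose meets a spring cup: 1 N there, 2.5 N more per mm pushed.
- mark_in (a point): A white mark on the cover, on the keyway's line (+x side; another opposite). Put in on this line, the stud must be pushed down with about 11 N, until the pin is 20.5 mm below the receptacle's top, clear of the ledges beside the keyway. At 15 N (22 mm) the cup bottoms hard. 12 to 14 N is right for turning; over 22 N does damage.
- mark_lock (a point): A red mark on the cover (another opposite), 82 degrees clockwise from the keyway seen from above. Pushed down, the stud turns clockwise only. On the red line the pin lies under two detents 3 mm deep: let up or let go, the spring lifts it into them, locked, with a few degrees of play. At about 90 degrees it meets a hard stop. Let up elsewhere it stays unlocked.
- bottle: Bystander, to be left alone: white plastic bottle, 70 mm across, 190 mm tall, standing. The origin is the centre of its underside.
- tin: Bystander, to be left alone: bare metal tin, 72 mm across, 100 mm tall, standing. The origin is the centre of its underside.
- tub: Bystander, to be left alone: clear plastic open tub, 120 x 120 x 70 mm. The origin is the centre of its underside.
- hammer: Bystander, to be left alone: hammer lying on the bench.
- wrench: Bystander, to be left alone: steel wrench lying on the bench.
- driver: Bystander, to be left alone: screwdriver with a blue handle, lying between the robot and the work.
- bush: Bystander, to be left alone: brass bush, 36 mm across, 22 mm tall, standing. The origin is the centre of its underside.
There are look-alikes about, which are no part of the job. What is meant by the part that bears stud_mid is not blue or orange, and is the smaller of those in its own colour.

How it is judged:
By the outcome, as a careful person would: the job done as asked, in the order asked, and still so for the second after the job is handed in, with the robot touching nothing.
It also fails if it takes over 59 s, if anything falls off the work surface, if the arm or the gripper's body presses on something with over 40 N, if the wrist force passes 120 N, or if a joint passes its speed limit or range.

ROBOT

A 6-joint arm with a two-finger parallel gripper is mounted at the origin on the work surface. World frame = base frame: x ahead of the robot, y to its left, z up, the work surface at z = 0. Lengths are in mm, angles in degrees, forces in N, time in s.
With the tool pointing down it reaches from about 275 to 825 mm from the base axis. Payload 5.2 kg.
Tool frame: the origin (TCP) lies at the very end of the fingers, on their centre line; the grasp point (between the pads) lies 19 mm behind it; z points along the fingers, y is the line along which they close (so a half turn about z gives the same grasp; the last joint's range is limited). The gripper opens to 93 mm and grips with 3 to 60 N. Pads are 15 mm wide; open, the fingers measure 128 mm over their backs; the gripper's body (75 mm by 188 mm) begins 65 mm behind the grasp point.
Start: joints at [59.313, 14.817, 87.949, -0, 77.235, -11.62], TCP at [179.658, 519.835, 218.653] pointing down, gripper open.
Joint ranges: [-179.93, 179.93], [-52.35, 119.4], [10.71, 147.94], [-69.91, 249.91], [12.55, 155.21], [-178.61, 178.61]. Speed limits (degrees/s): [147.25, 147.25, 180, 180, 180, 180].

INTERFACE

Orientations are given as [roll, pitch, yaw] about the fixed x, y, z axes, in that order (R = Rz(yaw) Ry(pitch) Rx(roll)).
In Python, from rig import ctrl, optics gives the robot as it stands. Calls block until the motion is done:
- ctrl.movep(position, orientation): joint-space move of the TCP to a pose.
- ctrl.move_straight(position, rot=None, max_speed=150): straight line of the TCP; rot=None keeps the orientation; max_speed is the mean speed in mm/s.
- ctrl.set_joints(angles): joint-space move.
- ctrl.grip(opening): finger opening in mm; the grip force is fixed at half the most; returns when the fingers have stopped.
- ctrl.hold(seconds).
- ctrl.solve_ik(position, orientation): joint angles nearest the present ones, or None.
- ctrl.state(): the state.
- optics.capture(name): name is "scene" or "top"; returns the picture (400x640x3 uint8, red, green, blue); there is no depth.
- optics.calibration(name): a dict with "intrinsics" (3x3 intrinsics, pixels), "position" and "rotation" of the camera in the world. Camera axes: x right, y down, z forward; pixel columns grow to the right and rows downward; lengths in mm; the calibration is good to about 2 mm. A picture is of the moment at which its call begins. calibration takes no time and is no camera call.
A pose or a line that the arm cannot do raises ctrl.PlanningError and nothing moves.
- ctrl.sign_off(): hands the job in; it is judged then, once.
The state is a dict: "clock": time; "joint_pos": joint angles; "qvel": joint speeds; "joint_torque": joint torques, N m; "ee_pos": TCP position; "tcp_rot": TCP orientation; "force": force on the tool from outside, world axes, zero at the start; "torque": the same for the moment, N m; "width": finger opening in mm; "grip_force": force on a finger pad.
Only numpy, scipy, OpenCV 4.12 (cv2) and the standard library are available. Lean on these libraries where they do the work, as an engineer would, in place of code of your own. Each camera call takes 0.05 s, during which the arm holds its last target. There are 200 camera calls.

## Working session

There is one attempt and no reset: what is moved stays moved. The work goes in short steps, each a Python script; the robot and the scene stay as the last script left them, time stands still between calls to the robot, and variables do not carry over. Pictures are saved under pics/ and viewed, at most 10 in all, crops included, and the job is handed in when it is done.

```bash
ls; mkdir -p pics; python3 - <<'E'
from rig import ctrl, optics
import cv2
for n in("scene","top"):
    im=optics.capture(n); cv2.imwrite(f"pics/{n}0.png",im[:,:,::-1])
    c=optics.calibration(n); print(n,c)
print(ctrl.state())
E
```

```text
pics
scene {'intrinsics': array([[385.91116099,   0.        , 312.17931627],
       [  0.        , 385.91116099, 193.8201709 ],
       [  0.        ,   0.        ,   1.        ]]), 'position': array([1062.93714196, -663.07222685,  859.35664183]), 'rotation': array([-1.32429941e+02, -4.69888151e-02,  3.60567188e+01])}
top {'intrinsics': array([[401.50685792,   0.        , 319.60747163],
       [  0.        , 401.50685792, 200.52602355],
       [  0.        ,   0.        ,   1.        ]]), 'position': array([ 427.13192361,    4.77726097, 1405.55374886]), 'rotation': array([-174.26492003,    0.68290471,  -89.08628462])}
{'clock': 0.1, 'joint_pos': array([ 5.93149926e+01,  1.48555078e+01,  8.80033260e+01, -1.37162132e-03,
        7.72354430e+01, -1.16198433e+01]), 'qvel': array([-0.0432076 , -0.08159488, -0.05611913,  0.05871914,  0.04298279,
       -0.0744019 ]), 'joint_torque': array([ 1.73377965e-03, -4.38210869e+01, -2.84638900e+01,  7.20492750e-02,
        3.62858491e-02, -3.90256037e-05]), 'ee_pos': array([179.38860684, 519.40779381, 217.9072384 ]), 'tcp_rot': array([-1.79907386e+02, -1.76791257e-02,  1.60935126e+02]), 'force': array([-0.48479705,  0.13220296, -0.07485878]), 'torque': array([-0.04553462, -0.06739468,  0.03304481]), 'grip_force': 0.0, 'width': 93.07694321028818}
```

View pics/scene0.png

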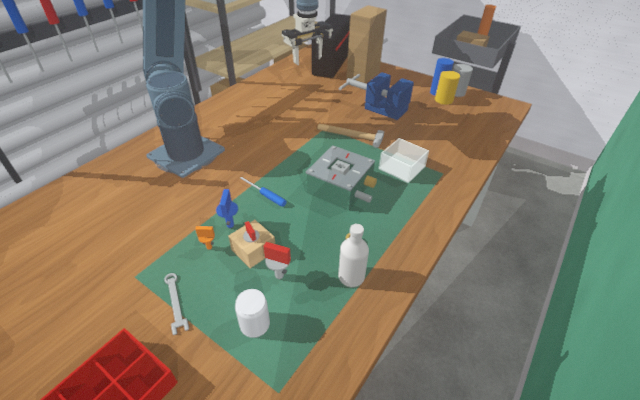

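View pics/top0.png

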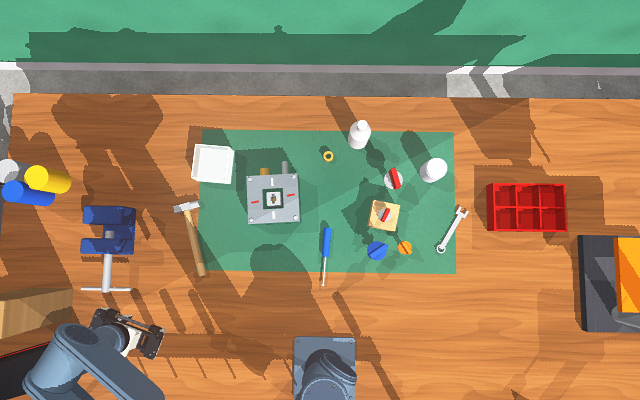

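The scene picture shows a red wing in the wooden rack (250,232), a larger red one standing on the bench (278,254), and the housing at (340,168). The top picture shows the rack stud at (383,214) and the housing at (273,198).

Possible look-alikes in the top picture: red in rack (383,214), larger red (395,178), blue (377,250), orange (405,247). I choose the red one in the rack and will check it in a close crop.

```bash
python3 - <<'E'
import cv2,numpy as np
t=cv2.imread("pics/top0.png"); s=cv2.imread("pics/scene0.png")
f=lambda im,x,y,w,h,W,H:cv2.resize(im[y:y+h,x:x+w],(W,H),interpolation=cv2.INTER_NEAREST)
a=np.hstack([f(t,355,165,60,45+15,400,400),f(t,243,168,60,60,400,400)])
cv2.imwrite("pics/crop1.png",a)
E
```

```text
(no output)
```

View pics/crop1.png

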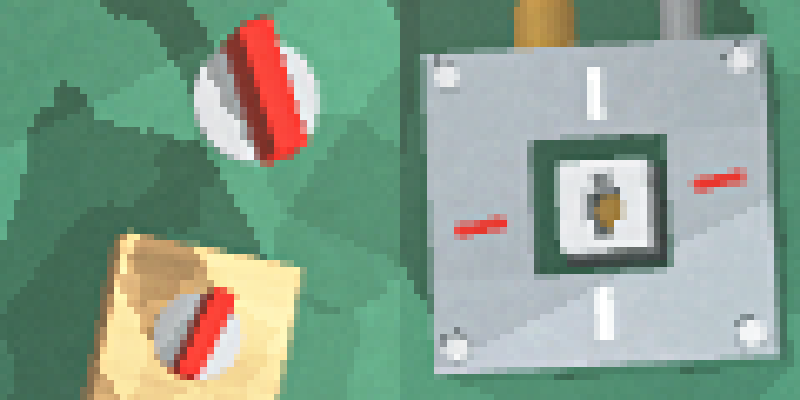

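The left crop shows the rack stud with the smaller flange and wing (top-image px 383,214) against the larger red one (395,178), so my choice is confirmed. The right crop shows the white marks on the keyway line at about (272.5,182) and (273.6,215). The red marks are at about (255,202) and (291,195).

```bash
cat > h.py <<'E'
import cv2, numpy as np
from scipy.spatial.transform import Rotation as R
from rig import ctrl, optics
def ray(n,px):
    c=optics.calibration(n); K=c["intrinsics"]
    d=R.from_euler("xyz",c["rotation"],degrees=True).as_matrix()@np.linalg.inv(K)@[px[0],px[1],1]
    return np.array(c["position"]),d/np.linalg.norm(d)
def onplane(n,px,z):
    p,d=ray(n,px); return p+d*(z-p[2])/d[2]
def tri(a,b):
    (p,d),(q,e)=ray("top",a),ray("scene",b)
    s=np.linalg.lstsq(np.c_[d,-e],q-p,rcond=None)[0]
    u,v=p+s[0]*d,q+s[1]*e; return (u+v)/2,np.linalg.norm(u-v)
def blobs(im,mask,x,y,w,h,amin=4):
    m=np.zeros(mask.shape,np.uint8); m[y:y+h,x:x+w]=mask[y:y+h,x:x+w]
    n,l,st,ce=cv2.connectedComponentsWithStats(m)
    out=[]
    for i in range(1,n):
        if st[i,4]>=amin:
            ys,xs=np.where(l==i); ev,V=np.linalg.eigh(np.cov(np.c_[xs,ys].T)); out.append((ce[i].round(2),st[i,4],V[:,1].round(3),np.sqrt(12*ev).round(1)))
    return out
def red(im):
    r,g,b=[im[:,:,i].astype(int) for i in range(3)]; return ((r>120)&(r-g>80)&(r-b>80)).astype(np.uint8)
def white(im,t=205): return (im.min(2)>t).astype(np.uint8)
E
python3 - <<'E'
from h import *
t=cv2.imread("pics/top0.png")[:,:,::-1]; s=cv2.imread("pics/scene0.png")[:,:,::-1]
print("top red",*blobs(t,red(t),240,160,180,75),sep="\n")
print("top white",*blobs(t,white(t),247,172,52,50),sep="\n")
print("scene red",*blobs(s,red(s),200,140,180,140),sep="\n")
print("scene white",*blobs(s,white(s,190),305,140,75,60),sep="\n")
E
```

```text
top red
(array([395.52, 177.8 ]), np.int32(113), array([0.255, 0.967]), array([ 5.7, 20.7]))
(array([290.44, 194.62]), np.int32(16), array([-0.972,  0.233]), array([2.1, 8.1]))
(array([254.33, 201.6 ]), np.int32(15), array([-0.993,  0.115]), array([2. , 7.5]))
(array([385.35, 214.56]), np.int32(54), array([-0.423,  0.906]), array([ 3.7, 14.7]))
top white
(array([293.44, 176.44]), np.int32(9), array([-0.325,  0.946]), array([3. , 3.6]))
(array([249.33, 178.89]), np.int32(9), array([-0.938, -0.347]), array([2.6, 3.6]))
(array([271.67, 181.83]), np.int32(18), array([0.086, 0.996]), array([2.3, 8.5]))
(array([273.04, 198.21]), np.int32(121), array([-0.826,  0.564]), array([14. , 15.3]))
(array([273. , 214.5]), np.int32(24), array([0., 1.]), array([2.9, 8.1]))
(array([295.62, 217.38]), np.int32(13), array([-0.707,  0.707]), array([3.3, 3.9]))
(array([250.8, 220. ]), np.int32(10), array([1., 0.]), array([2.8, 3.6]))
scene red
(array([346.8, 155.6]), np.int32(5), array([-0.578,  0.816]), array([1.1, 4.8]))
(array([333.5, 176.5]), np.int32(6), array([-0.594,  0.804]), array([1.3, 5.9]))
(array([249.83, 230.26]), np.int32(108), array([0.402, 0.915]), array([ 6. , 17.6]))
(array([204.86, 227.64]), np.int32(22), array([-0.999, -0.038]), array([ 2. , 11.1]))
(array([204.43, 239.16]), np.int32(37), array([-0.989, -0.146]), array([ 3.8, 11. ]))
(array([276.42, 252.33]), np.int32(403), array([-0.911, -0.413]), array([15.2, 26.2]))
scene white
(array([325.73, 159.82]), np.int32(11), array([-0.949, -0.316]), array([1.8, 6.1]))
(array([355.71, 171.  ]), np.int32(7), array([-0.92 , -0.391]), array([1.1, 6.8]))
```

```bash
python3 - <<'E'
from h import *
W=[(271.67,181.83),(273,214.5)]; Rd=[(290.44,194.62),(254.33,201.6)]
for a,b in zip(W+Rd,[(355.71,171),(325.73,159.82),(346.8-13.3,176.5),(346.8,155.6)]):
    print("tri",tri(a,b))   # white far(+x) should be scene right
P=[onplane("top",p,90)[:2] for p in W+Rd]
for p in P: print(p.round(1))
ang=lambda u:np.degrees(np.arctan2(u[1],u[0]))
print("white dir",ang(P[0]-P[1]),"red dir",ang(P[2]-P[3]),"centres",(P[0]+P[1])/2,(P[2]+P[3])/2, np.linalg.norm(P[0]-P[1]),np.linalg.norm(P[2]-P[3]))
# screws
S=[onplane("top",p,90)[:2] for p in [(293.44,176.44),(249.33,178.89),(295.62,217.38),(250.8,220)]]
print("screw mean",np.mean(S,0), "x dirs",ang(S[0]-S[2]),ang(S[1]-S[3]),"y", ang(S[1]-S[0])-90,ang(S[3]-S[2])-90)
im=cv2.imread("pics/top0.png")[:,:,::-1]
print("recept",onplane("top",(273.04,198.21),100))
c=np.array([385.35,214.56]);d=np.array([-.423,.906])*6.5
w=[onplane("top",c+k*d,98) for k in(-1,0,1)]; print("wing top",w, ang((w[2]-w[0])[:2]))
print("wing tri",tri(c,(249.83,230.26)))
# flange: bright disc on z=64 ; rack outline
hsv=cv2.cvtColor(im,cv2.COLOR_RGB2HSV)
m=((hsv[...,0]>8)&(hsv[...,0]<30)&(hsv[...,1]>50)&(hsv[...,2]>120)).astype(np.uint8)
m[:195]=0;m[240:]=0;m[:,:360]=0;m[:,405:]=0
k=max(cv2.findContours(m,0,1)[0],key=cv2.contourArea); r=cv2.minAreaRect(k); print("rack",r,onplane("top",r[0],60))
g=(np.ptp(im,axis=2)<40)&(im.min(2)>90); print("flange",blobs(im,g.astype(np.uint8),372,203,26,27))
E
```

```text
tri (array([618.2706444 , 181.82953498,  93.19960443]), np.float64(0.41947116977127746))
tri (array([509.775049  , 174.05909257,  93.31234382]), np.float64(1.5583054092411432))
tri (array([576.59880091, 118.70928297,  92.76004013]), np.float64(0.6479234924531134))
tri (array([551.39742517, 237.07714851,  90.74110469]), np.float64(1.9888046277064648))
[618.9 182.4]
[510.6 175. ]
[577.2 119.2]
[552.3 237.8]
white dir 3.9088096992056953 red dir -78.14730611780266 centres [564.7487455  178.68998968] [564.71499072 178.49472726] 108.57015442973793 121.26696765984317
screw mean [564.83230187 178.84832509] x dirs 4.302789386178457 3.9468372230773334 y 4.016658209828364 4.220832924960831
recept [563.36734568 175.03697528 100.        ]
wing top [array([ 534.80716257, -201.24143073,   98.        ]), array([ 515.44233851, -192.28877129,   98.        ]), array([ 496.13102101, -183.36084876,   98.        ])] 155.1881648421065
wing tri (array([ 515.81291624, -194.59803577,   85.81532328]), np.float64(1.3063227847983303))
rack ((383.230712890625, 215.34616088867188), (28.829069137573242, 27.652374267578125), 11.309932708740234) [ 515.26371079 -190.9303068    60.        ]
flange [(array([380.55, 213.39]), np.int32(44), array([-0.399,  0.917]), array([ 4.5, 10.2])), (array([388.2 , 216.87]), np.int32(30), array([-0.385,  0.923]), array([ 3.1, 10.2]))]
```

Measured values:
- **Housing:** mouth at about (564.7, 178.6, 90), yaw about 4.0°. The red line is at -78.1°, which is 82° clockwise and agrees with the description.
- **Stud:** axis at about (515.4, -192.4), wing direction 155.2°.

The tool tip must stay above the flange top at z = 64, so I'll pinch with the TCP at z ≈ 68. A tool yaw of 155 → 184 → 102 keeps joint 6 well within range.

```bash
python3 - <<'E'
from h import *
def st(l):
    s=ctrl.state(); print(l,round(s["clock"],2),s["ee_pos"].round(2),s["tcp_rot"].round(2),s["force"].round(2),s["torque"].round(3),round(s["width"],2),round(s["grip_force"],1),flush=True); return s
x,y=515.4,-192.4
ctrl.movep([x,y,200],[180,0,155.2]); ctrl.grip(45); st("above")
ctrl.move_straight([x,y,69]); ctrl.hold(.2); st("down")
cv2.imwrite("pics/top1.png",optics.capture("top")[:,:,::-1])
cv2.imwrite("pics/scene1.png",optics.capture("scene")[:,:,::-1])
E
python3 - <<'E'
import cv2,numpy as np
s=cv2.imread("pics/scene1.png"); t=cv2.imread("pics/top1.png")
f=lambda im,x,y,w:cv2.resize(im[y:y+w,x:x+w],(400,400),interpolation=cv2.INTER_CUBIC)
cv2.imwrite("pics/crop2.png",np.hstack([f(s,200,180,100),f(t,340,170,100)]))
E
```

```text
above 3.79 [ 515.39 -192.42  199.99] [180.    -0.   155.19] [ 0.31 -0.69 -0.13] [-0.024  0.043  0.023] 44.88 0.0
down 5.02 [ 515.96 -192.74   69.93] [-1.7999e+02  1.0000e-01  1.5520e+02] [-0.53 -0.69 -0.84] [-0.027 -0.017 -0.004] 44.86 0.0
```

View pics/crop2.png

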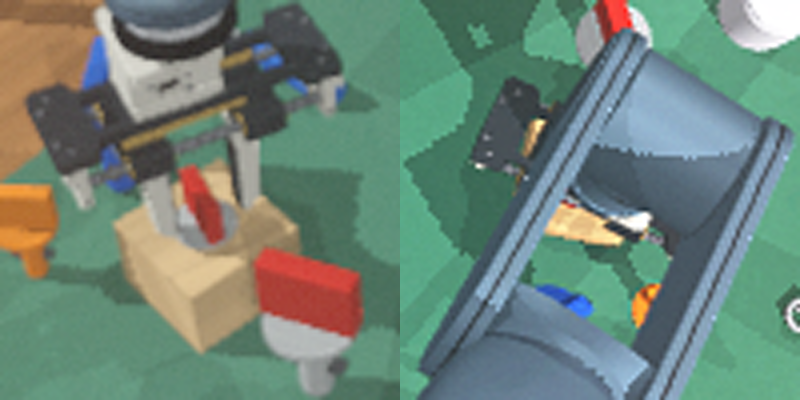

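The left crop shows the two fingers straddling the small red wing, centred on it at (200,205). The arm blocks the top view. Next: grip, lift 60 mm or more, and look.

```bash
cat >> h.py <<'E'
def st(l):
    s=ctrl.state(); print(l,round(s["clock"],2),s["ee_pos"].round(2),s["tcp_rot"].round(2),s["force"].round(2),s["torque"].round(3),round(s["width"],2),round(s["grip_force"],1),flush=True); return s
E
python3 - <<'E'
from h import *
ctrl.grip(5); st("grip")
ctrl.move_straight([515.4,-192.4,230],max_speed=150); st("up")
m=[564.7,178.6]
ctrl.movep([*m,230],[180,0,184]); ctrl.hold(.3); st("over mouth")
cv2.imwrite("pics/top2.png",optics.capture("top")[:,:,::-1])
s=optics.capture("scene");cv2.imwrite("pics/scene2.png",s[:,:,::-1])
cv2.imwrite("pics/crop3.png",cv2.resize(s[60:210,260:410,::-1],(600,600),interpolation=cv2.INTER_CUBIC))
E
```

```text
grip 5.74 [ 515.36 -192.52   68.97] [-179.99   -0.    155.2 ] [-0.48 -0.27  0.28] [-0.045  0.046  0.01 ] 12.17 30.0
up 6.97 [ 514.85 -192.06  228.95] [ 1.7998e+02 -1.1000e-01  1.5520e+02] [ 0.26 -1.6  -2.45] [0.017 0.04  0.039] 11.79 30.0
over mouth 8.67 [564.97 177.7  230.04] [-1.8000e+02  1.0000e-02 -1.7609e+02] [-0.36  1.02 -1.34] [ 0.071  0.059 -0.014] 11.92 30.0
```

View pics/crop3.png

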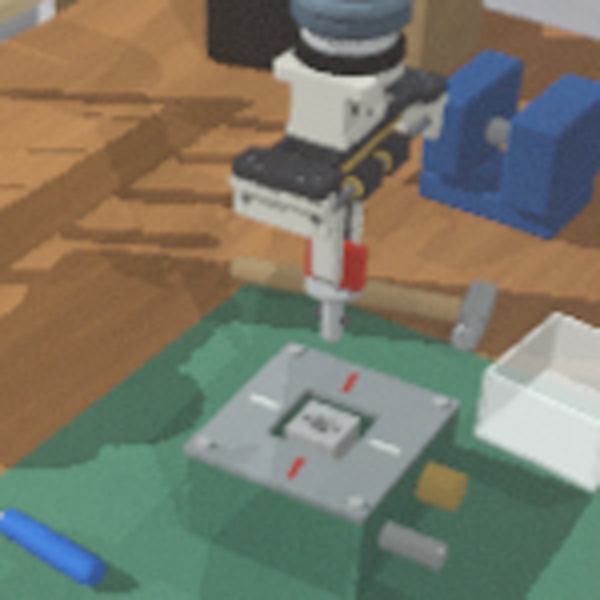

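The stud hangs upright from the pinched wing, with its tip at crop (331,337), which is scene px (342.8,144.3). I'll check that against the mouth in the same view.

```bash
python3 - <<'E'
from h import *
s=cv2.imread("pics/scene2.png")[:,:,::-1]
w=blobs(s,white(s,185),300,130,80,60,3); r=blobs(s,red(s),325,150,35,35,3)
print(*w,*r,sep="\n")
for b in w+r: print(b[0], onplane("scene",b[0],90).round(1))
# shank: bright rows between flange and tip
g=s[130:150,328:360].astype(int); print(g.min(2)[:, :])
print("tip",onplane("scene",(342.75,144.25),171))
E
```

```text
(array([326.  , 159.92]), np.int32(12), array([-0.946, -0.323]), array([1.8, 6.8]))
(array([355.89, 171.11]), np.int32(9), array([-0.944, -0.329]), array([1.2, 7.4]))
(array([346.8, 155.6]), np.int32(5), array([-0.578,  0.816]), array([1.1, 4.8]))
(array([333.5, 176.5]), np.int32(6), array([-0.594,  0.804]), array([1.3, 5.9]))
[326.   159.92] [507.9 177.2  90. ]
[355.89 171.11] [617.  185.1  90. ]
[346.8 155.6] [550.2 237.1  90. ]
[333.5 176.5] [574.6 121.3  90. ]
[[ 87  86  89  86  87  87  90  97 147 180 171 165 156 143 128 142 126  72
   47  49  50  52  54  72  91  91  88  82  80  69  69  74]
 [ 78  80  82  82  84  85  84 104 151 178 180 179 174 174 158 139 120  64
   54  54  51  50  62  83  99  97  99  95  92  89  90  86]
 [ 76  76  73  78  77  77  79  91 133 174 178 181 180 180 178 162 132 123
  118  89  63  67  89  96  98  95  96  96  99  98 100  97]
 [ 69  66  70  68  71  74  75  77 102 139 164 173 177 178 181 175 168 169
  159 128 123 121 106  94  92  91  94  95  97  97  98  94]
 [ 67  69  66  70  71  65  69  71  73  86 115 137 157 161 162 160 162 160
  150 135 121 107  95  89
[... 1374 characters left out ...]
 90  98 115 117  99  89  91  90  92  90  98 113 120 117 104  93
   95  91  90  91  91  93  92  90  92  87  89  84  83  85]
 [ 92  89 101 129 158 165 158 142 116 100  89  92  90  92  91  96  87  91
   93  91  91  92  90  91  91  90  92  91  93  89  90  92]
 [ 87  98 132 158 174 177 172 146 124 137 132 118 100  95  91  90  91  92
   90  89  89  88  91  92  90  89  93  95  95  89  91  93]
 [ 99 130 154 162 160 150 138 129 142 149 148 142 136 131 117  98  92  90
   92  91  96  88  89  91  91  90  89  90  92  93  90  87]
 [141 157 161 162 154 145 139 143 148 149 149 148 149 146 143 137 117 109
   97  91  91  92  92  90  88  92  89  88  90  90  92  89]]
tip [563.10148076 184.20534373 171.        ]
```

```bash
python3 - <<'E'
from h import *
def proj(n,p):
    c=optics.calibration(n); M=R.from_euler("xyz",c["rotation"],degrees=True).as_matrix()
    q=c["intrinsics"]@(M.T@(np.array(p)-c["position"])); return (q[:2]/q[2]).round(2)
b=np.array([564.97,177.7,230.04])
print("tip",proj("scene",b+[0,0,-59]),"nose ctr",proj("scene",b+[0,0,-51]),"shank",proj("scene",b+[0,0,-30]))
a=np.linspace(0,6.283,90)
E=np.array([proj("scene",b+[22*np.cos(t),22*np.sin(t),-9]) for t in a]); print("flange low rim cols",E[:,0].min(),E[:,0].max(),"row max",E[:,1].max(), "centre",E.mean(0))
print("mouth proj top-est",proj("scene",[564.7,178.6,90]))
s=cv2.imread("pics/scene2.png")[:,:,::-1]
print(s.min(2)[118:136,330:356])
print("TCP",proj("scene",b))
E
```

```text
tip [342.12 145.44] nose ctr [342.25 143.28] shank [342.63 137.52]
flange low rim cols 335.61 350.42 row max 135.79 centre [343.08077778 131.67911111]
mouth proj top-est [340.85 166.07]
[[ 80  87 103 125 136 153 168 174 171 171 178 167 149 158 145 129  76 101
  147 147 117  80  80  77  78  78]
 [ 83  83  85  88  84 103 119 132 168 173 170 165 158 160 146 131  79 105
  151 141 102  82  81  83  78  77]
 [ 84  87  86  87  82  86  76 102 159 176 174 172 171 159 145 132  75  82
  122 129  92  85  83  81  79  82]
 [ 86  86  85  86  83  88  77 102 160 175 177 177 173 160 147 127  61  57
   72  85  72  69  82  82  86  86]
 [ 86  85  83  84  86  86  72 102 160 177 176 178 174 160 145 126  50  52
   54  57  54  58  79  85  84  86]
 [ 84  87  84  85  85  86  70 103 158 178 176 178 175 163 147 128  50  43
   52  51  55  57  76  80  81  88]
 [ 88  86  84  86  84  83  65 102 158 178 177 176 175 166 143 117  48  50
   49  49  55  60  76  83  83  84]
 [ 90  86  88  84  84  82  68 103 161 177 177 177 175 168 141 109  51  48
   45  54  43  63  83  84  85  86]
 [ 94  96  92  94  93  87  73  99 158 177 
[... 368 characters left out ...]
  57  68  73  73  74  76]
 [ 89  86  87  87  90  97 147 180 171 165 156 143 128 142 126  72  47  49
   50  52  54  72  91  91  88  82]
 [ 82  82  84  85  84 104 151 178 180 179 174 174 158 139 120  64  54  54
   51  50  62  83  99  97  99  95]
 [ 73  78  77  77  79  91 133 174 178 181 180 180 178 162 132 123 118  89
   63  67  89  96  98  95  96  96]
 [ 70  68  71  74  75  77 102 139 164 173 177 178 181 175 168 169 159 128
  123 121 106  94  92  91  94  95]
 [ 66  70  71  65  69  71  73  86 115 137 157 161 162 160 162 160 150 135
  121 107  95  89  92  89  95  91]
 [ 70  70  72  70  73  71  70  66  71  83 122 150 139 139 133 127 112  99
   90  83  87  89  87  89  87  84]]
TCP [343.17 129.05]
```

The wing is gripped centrally. The stud sits about 1 mm further along +x than expected, and the receptacle appears about 1–2 mm toward -x,-y, so I aim the TCP at about (563, 177.3). Next is a guarded descent in small steps.

```bash
cat >> h.py <<'E'
def F(n=4,dt=.03):
    a=[]
    for _ in range(n): ctrl.hold(dt); s=ctrl.state(); a.append(np.r_[s["force"],s["torque"]])
    return np.mean(a,0),s
def descend(p,z0,z1,step,lim,tare,yaw=None,sp=40):
    z=z0
    while z>z1+1e-6:
        z-=step; ctrl.move_straight([*p,z],max_speed=sp); f,s=F(2,.02); d=f-tare
        print(round(s["clock"],2),round(z,2),s["ee_pos"].round(2),d.round(2)[:3],d.round(2)[5],flush=True)
        if d[2]>lim or np.hypot(*d[:2])>8: break
    return z,d
E
python3 - <<'E'
from h import *
p=[563,177.3]
ctrl.move_straight([*p,172],max_speed=120); ctrl.hold(.3)
tare,s=F(6,.05); print(tare.round(2),s["ee_pos"].round(2)); np.save("tare.npy",tare)
z,d=descend(p,172,146,2,4,tare)
E
```

```text
[-0.34 -0.1  -1.61  0.02  0.02  0.01] [563.02 177.3  172.06]
10.28 170 [562.87 177.28 169.81] [ 0.46  0.32 -0.63] 0.0
10.57 168 [562.93 177.31 167.87] [ 0.4   0.26 -0.13] 0.04
10.85 166 [562.92 177.29 165.89] [0.23 0.54 0.03] -0.03
11.13 164 [562.92 177.31 163.88] [1.08 0.48 0.09] -0.03
11.42 162 [562.94 177.29 161.88] [0.43 0.01 0.25] -0.05
11.7 160 [562.92 177.29 159.88] [0.03 0.15 0.12] 0.02
11.98 158 [562.93 177.27 157.89] [ 0.42  0.24 -0.16] 0.01
12.27 156 [562.94 177.29 155.89] [-0.18  0.07 -0.21] -0.03
12.55 154 [562.91 177.3  153.89] [ 0.45  0.08 -0.29] 0.01
12.83 152 [562.92 177.28 151.89] [0.4  0.31 0.3 ] 0.03
13.12 150 [562.92 177.3  149.88] [ 0.2   0.19 -0.34] 0.0
13.4 148 [562.93 177.3  147.88] [ 0.66  0.18 -0.02] -0.02
13.68 146 [562.92 177.28 145.89] [ 0.18 -0.78 -0.3 ] 0.0
```

```bash
python3 - <<'E'
from h import *
p=[563,177.3]; tare=np.load("tare.npy")
z,d=descend(p,146,106,1,3.5,tare)
cv2.imwrite("pics/scene4.png",optics.capture("scene")[:,:,::-1])
E
```

```text
13.97 145 [563.01 177.29 144.97] [0.77 0.19 0.21] 0.0
14.25 144 [562.95 177.29 143.95] [ 0.12  0.03 -0.22] 0.01
14.53 143 [562.97 177.3  142.93] [ 0.7  -0.61  0.29] -0.01
14.82 142 [562.96 177.3  141.93] [ 0.66 -0.01  0.35] -0.07
15.1 141 [562.96 177.3  140.94] [ 0.08  0.39 -0.3 ] -0.03
15.38 140 [562.96 177.29 139.94] [ 0.1   0.04 -0.05] 0.0
15.67 139 [562.99 177.28 138.97] [ 0.37 -0.28  0.15] -0.03
15.95 138 [562.95 177.31 137.95] [0.28 0.31 0.39] -0.0
16.23 137 [562.95 177.29 136.94] [ 0.29 -0.24 -0.28] -0.0
16.52 136 [562.97 177.31 135.93] [0.22 0.09 0.23] -0.07
16.8 135 [562.94 177.29 134.92] [-0.08  0.62  0.39] 0.02
17.08 134 [562.97 177.3  133.95] [ 0.17 -0.05 -0.35] -0.01
17.37 133 [562.98 177.29 132.94] [1.23 0.55 0.27] -0.05
17.65 132 [562.96 177.29 131.93] [0.34 0.23 0.26] -0.04
17.93 131 [562.97 177.31 130.93] [-0.14  0.6  -0.13] 0.03
18.22 130 [562.96 177.31 129.95] [0.11 0.32 0.23] -0.02
18.5 129 [562.93 177.31 128.92] [ 0.79 -0.42 -0.67] -0.04
18.78 128 [562.97 177.29 127.93] [0.06 0.2  0.26] -0.06
19.07 127 [562.95 177.31 126.92] [ 0.22 -0.16  0.19] -0.02
19.35 126 [5
[... 260 characters left out ...]
6] -0.0
20.77 121 [562.96 177.27 120.95] [ 0.39 -0.28 -0.2 ] -0.02
21.05 120 [562.99 177.31 119.94] [-0.14  0.17 -0.37] -0.06
21.33 119 [562.95 177.3  118.93] [ 0.14  0.18 -1.71] -0.03
21.62 118 [562.98 177.28 117.96] [0.85 0.86 0.07] -0.06
21.9 117 [562.96 177.29 116.96] [ 0.59  0.53 -0.53] -0.03
22.18 116 [562.94 177.28 115.91] [0.15 0.12 0.2 ] 0.02
22.47 115 [562.96 177.29 114.95] [-0.38  0.1  -0.26] -0.04
22.75 114 [562.96 177.32 113.96] [ 0.25  0.35 -0.18] -0.01
23.03 113 [562.97 177.29 112.92] [ 0.73  0.24 -0.14] -0.01
23.32 112 [562.98 177.31 111.97] [0.05 0.05 0.54] -0.02
23.6 111 [563.08 177.29 111.18] [ 0.19 -0.19  1.48] -0.01
23.88 110 [563.14 177.32 110.27] [0.08 0.53 3.66] -0.02
```

The spring was met at TCP ≈ 111.3 with a slope of about 2.4 N/mm, as described, so the pin is in the keyway and the receptacle top is at about 91. Now I press to about 12.8 N.

```bash
python3 - <<'E'
from h import *
p=[563,177.3]; tare=np.load("tare.npy")
z,d=descend(p,110,107,1,9,tare)
z,d=descend(p,z,104.5,.4,12.2,tare)
f,s=F(6,.04); print((f-tare).round(2),s["ee_pos"].round(2),s["width"],z)
E
```

```text
24.22 109 [563.29 177.34 109.34] [-0.43 -0.89  5.97] -0.01
24.5 108 [563.42 177.36 108.54] [-0.42  0.48  8.04] -0.05
24.78 107 [563.67 177.35 107.88] [-0.58 -0.25  9.4 ] -0.02
25.07 106.6 [563.78 177.38 107.61] [-0.74 -0.07  9.56] -0.05
25.35 106.2 [563.92 177.36 107.37] [-0.19  0.21 10.44] -0.0
25.63 105.8 [564.05 177.39 107.11] [-0.28 -0.64 11.83] -0.01
25.92 105.4 [564.16 177.43 106.89] [-1.15 -0.44 11.83] -0.01
26.2 105.0 [564.31 177.39 106.64] [-0.4  -0.09 11.8 ] -0.01
26.48 104.6 [564.41 177.42 106.36] [-1.45 -0.14 13.18] 0.05
[-0.71 -0.32 12.38 -0.03  0.21 -0.02] [564.42 177.41 106.37] 11.364731482214294 104.59999999999997
```

```bash
python3 - <<'E'
from h import *
p=[563,177.3]; tare=np.load("tare.npy"); z=104.4; yaw=184.
while yaw>103:
    yaw=max(yaw-6,102); ctrl.move_straight([*p,z],rot=[180,0,yaw],max_speed=40); f,s=F(3,.02); d=f-tare
    print(round(s["clock"],2),yaw,round(z,2),s["ee_pos"].round(2),s["tcp_rot"].round(2),d.round(2)[:3],d[5].round(3),flush=True)
    if abs(d[5])>.35 or d[2]>15.5 or np.hypot(*d[:2])>8: print("STOP"); break
    if d[2]<12: z-=.3
    elif d[2]>13.6: z+=.3
f,s=F(5,.04); print((f-tare).round(3),s["ee_pos"].round(2),z)
im=optics.capture("scene");cv2.imwrite("pics/crop5.png",cv2.resize(im[90:215,270:395,::-1],(600,600),interpolation=cv2.INTER_CUBIC))
E
```

```text
27.04 178.0 104.4 [564.69 177.43 106.29] [179.97   0.25 177.99] [-0.   -0.27 12.5 ] -0.039
27.35 172.0 104.4 [564.81 177.46 106.34] [179.94   0.26 171.99] [ 1.000e-02 -3.000e-01  1.245e+01] -0.036
27.66 166.0 104.4 [564.89 177.45 106.35] [179.91   0.26 165.99] [ 0.19 -0.12 13.01] -0.004
27.97 160.0 104.4 [564.98 177.47 106.36] [179.88   0.25 159.99] [ 0.16 -0.51 12.74] 0.03
28.27 154.0 104.4 [565.   177.45 106.38] [179.85   0.25 153.99] [ 0.24 -0.02 12.8 ] -0.005
28.58 148.0 104.4 [565.06 177.43 106.42] [179.82   0.23 147.99] [ 0.19 -0.49 12.59] -0.02
28.89 142.0 104.4 [565.04 177.43 106.4 ] [179.8    0.21 141.99] [ 0.24  0.2  13.  ] 0.001
29.2 136.0 104.4 [565.04 177.44 106.39] [179.78   0.19 135.99] [-0.12  0.44 12.95] -0.01
29.51 130.0 104.4 [565.06 177.46 106.41] [1.7976e+02 1.7000e-01 1.2999e+02] [ 0.19  0.03 13.19] 0.004
29.82 124.0 104.4 [565.06 177.47 106.43] [1.7974e+02 1.4000e-01 1.2399e+02] [ 0.8  -0.04 12.87] -0.038
30.12 118.0 104.4 [565.05 177.46 106.4 ] [1.7973e+02 1.1000e-01 1.1799e+02] [ 0.21 -0.21 12.81] 0.005
30.43 112.0 104.4 [565.03 177.46 106.4 ] [1.7972e+02 8.0000e-02 1.1199e+02] [ 0.04  0.3  12.2 ] -0.02
30.74 106.0 104.4 [565.05 177.46 106.38] [1.7971e+02 5.0000e-02 1.0599e+02] [ 0.38  0.14 13.08] 0.001
31.04 102 104.4 [565.04 177.5  106.39] [1.7971e+02 3.0000e-02 1.0199e+02] [ 0.22 -0.47 12.92] 0.005
[ 4.7100e-01 -1.7100e-01  1.2795e+01 -1.4700e-01 -1.0000e-02 -1.2000e-02] [565.05 177.48 106.42] 104.4
```

View pics/crop5.png

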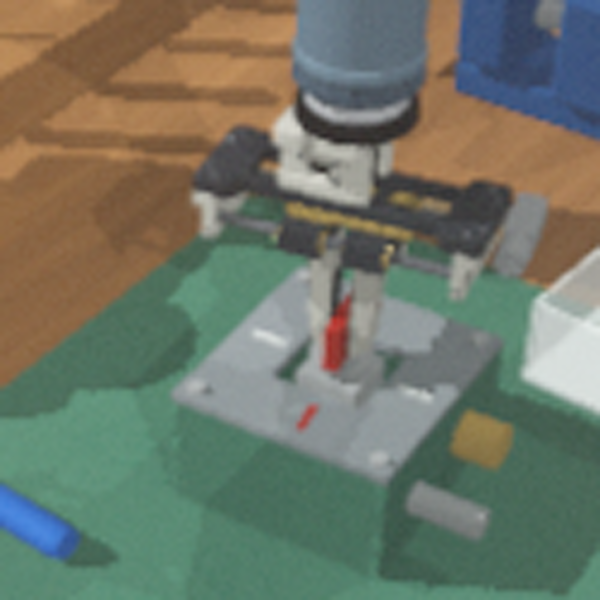

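The wing now lies along the red marks, with the mark at crop (308,415). Fz is about 12.8 N and there is no twisting reaction. I'll let up slowly to see whether the pin rises about 3 mm into the detent.

```bash
python3 - <<'E'
from h import *
p=[563,177.3]; tare=np.load("tare.npy"); z=104.4
while z<113:
    z+=.6; ctrl.move_straight([*p,z],max_speed=40); f,s=F(3,.02); d=f-tare
    print(round(s["clock"],2),round(z,2),s["ee_pos"].round(2),d.round(2)[:3],d[5].round(3),flush=True)
    if d[2]<-2.5: break
E
```

```text
31.6 105.0 [565.04 177.48 106.84] [ 0.82 -0.4  11.  ] -0.012
31.9 105.6 [565.   177.49 107.3 ] [ 1.28 -0.16 10.83] -0.027
32.2 106.2 [564.92 177.45 107.7 ] [ 1.03 -0.53  9.7 ] -0.016
32.5 106.8 [564.78 177.46 108.1 ] [ 0.96 -0.04  8.18] 0.018
32.8 107.4 [564.63 177.41 108.49] [1.26 0.01 7.87] -0.01
33.1 108.0 [564.44 177.42 108.88] [ 1.4  -0.12  7.09] -0.023
33.4 108.6 [563.63 177.36 109.  ] [1.64 0.28 6.95] -0.008
33.7 109.2 [563.13 177.33 109.26] [ 1.42 -0.33  5.87] -0.018
34.0 109.8 [562.89 177.29 109.67] [1.05 0.26 4.98] -0.019
34.3 110.4 [562.76 177.28 110.19] [1.16 0.43 4.36] -0.019
34.6 111.0 [562.73 177.29 110.77] [0.86 0.47 2.88] -0.038
34.9 111.6 [562.47 177.23 111.02] [ 0.2   0.53 -1.35] -0.04
35.2 112.2 [562.08 177.21 111.15] [ 0.98  0.32 -7.88] -0.015
```

The pin rose about 4.5 mm with the spring force falling smoothly to about 3 N, then caught hard in tension (-7.9 N) at the detent level. That means it is locked. Next I return to neutral, release, retreat and check.

```bash
python3 - <<'E'
from h import *
p=[562.7,177.3]
ctrl.move_straight([*p,111.4],max_speed=40); ctrl.hold(.1); st("neutral")
ctrl.grip(40); st("open")
ctrl.move_straight([*p,230],max_speed=120)
ctrl.movep([430,330,280],[180,0,140]); ctrl.hold(.2); st("away")
t=optics.capture("top"); s=optics.capture("scene"); f=lambda im,x,y,w:cv2.resize(im[y:y+w,x:x+w,::-1],(400,400),interpolation=cv2.INTER_CUBIC)
cv2.imwrite("pics/top6.png",t[:,:,::-1])
cv2.imwrite("pics/crop6.png",np.hstack([f(t,243,168,60),f(s,290,110,100)]))
print(*blobs(t,red(t),243,168,60,60,4),sep="\n")
b=max(blobs(t,red(t),262,180,22,35,6),key=lambda b:b[1])
for k in(-6,0,6): print(onplane("top",b[0]+k*b[2],135).round(1))
u=onplane("top",b[0]+6*b[2],135)-onplane("top",b[0]-6*b[2],135); print(np.degrees(np.arctan2(u[1],u[0])))
E
```

```text
neutral 35.55 [562.19 177.24 111.11] [-179.93   -0.    102.  ] [-0.18 -0.45 -6.74] [-0.044  0.238 -0.016] 12.09 30.0
open 36.23 [562.74 177.3  111.47] [179.99   0.   102.  ] [ 0.57 -0.94 -0.63] [-0.072  0.013 -0.027] 40.14 0.0
away 38.41 [431.01 328.83 279.21] [-1.7993e+02 -1.0000e-02  1.3983e+02] [ 0.37  0.35 -1.15] [ 0.005  0.037 -0.008] 39.51 0.0
(array([290.29, 194.59]), np.int32(17), array([-0.979,  0.203]), array([2.3, 8.1]))
(array([271.15, 197.63]), np.int32(68), array([-0.984,  0.18 ]), array([ 4.6, 14.6]))
(array([254.33, 201.6 ]), np.int32(15), array([-0.993,  0.115]), array([2. , 7.5]))
[565.2 157.8 135. ]
[561.5 176.6 135. ]
[557.7 195.3 135. ]
101.27443149026057
```

View pics/crop6.png

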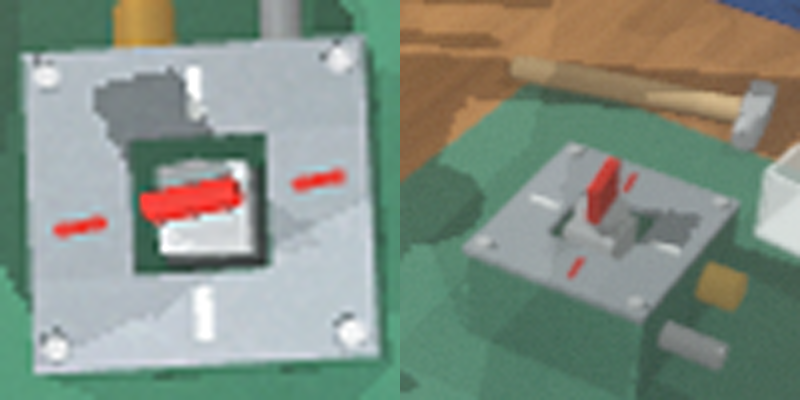

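The stud stands upright with its wing on the red-mark line (left crop 190,198). Its angle measures 101.3° against 101.9° for the marks, and the fingers are clear, so I'm handing in.

```bash
python3 -c "
from rig import ctrl
print(ctrl.sign_off())"
```

```text
the job is handed in; nothing more can be done
None
```

The red-winged stud is out of the rack and locked in the receptacle on the red marks. Contact readings peaked at about 13 N, the arm touched nothing else that I saw, and I handed the job in at about 38 s.

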